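# Recover a screwdriver through the hand opening of a bench cable housing

### The arm

A 7-joint arm with a two-finger parallel gripper is mounted at the origin on a cart in front of the work surface, level with it; the furniture and walls round the work are solid. World frame = base frame: x ahead of the robot, y to its left, z up, the work surface at z = 0. Lengths are in m, angles in degrees, forces in N, time in s.
With the tool pointing down it reaches from about 0.425 to 0.875 m from the base axis. Payload 4.7 kg.
Tool frame: the origin (TCP) lies on the centre line of the jaws, within the pads' length; the fingertips stand 14 mm ahead of it and the grasp point (between the pads) lies 5 mm behind it; z points along the fingers, y is the line along which they close (so a half turn about z gives the same grasp; the last joint's range is limited). The gripper opens to 87 mm and grips with 3 to 60 N. Pads are 19 mm wide; open, the fingers measure 117 mm over their backs; the gripper's body (75 mm by 190 mm) begins 51 mm behind the grasp point.
Start: joints at [67.615, 18.392, -4.016, 83.108, 1.295, 78.541, -3.26], TCP at [0.256, -0.597, 0.237] pointing down, gripper open.
Joint ranges: [-163.93, 163.93], [-17.29, 119.83], [-79.2, 71.16], [3.27, 140.29], [-89.18, 269.18], [5.43, 117.66], [-154.24, 154.24]. Speed limits (degrees/s): [147.25, 147.25, 180, 180, 180, 180, 180].

### API

Orientations are given as [roll, pitch, yaw] about the fixed x, y, z axes, in that order (R = Rz(yaw) Ry(pitch) Rx(roll)).
In Python, from cell import env gives the robot as it stands.
- The arm moves only by the tool jog_arm, never from a script. Its argument "motion" is a list that holds one entry, the list of rows, each a list of 7 numbers: the shift along the tool's x, y, z in units of 0.1 m (1.0 is 0.1 m), then the turn, a rotation vector about the tool's x, y, z in units of 180 degrees (1.0 is 180 degrees), then the closure, from 0 (fully open) to 1 (shut). A call has 1 to 5 rows; each row is the pose to reach, as a shift and turn from the pose commanded when the call began, along the tool's axes at that moment, turning the shorter way round; what a row does not reach only later rows make up. A row lasts 1/10 s, in which the tool goes at most 50 mm and 8.59 degrees, less where a joint would pass 70% of its speed; a pose out of reach is approached as far as the arm can. A call with a number of a shift or a turn outside -1 to 1 is refused whole. A call with a gripper value outside its range is refused whole. The fingers move at their own pace and stop on an object; "grip_force" is the grip in N (left out, the last holds). Time passes only in rows, so rows that repeat a pose let the fingers close. It gives the time, the measured TCP pose, the force, the opening and the grip force at its end, in the units of the state.
- env.get_obs(): the state, without advancing time (a new reading comes with each control period).
- env.read_camera(name): name is "scene" or "top"; returns (picture, depth): 384x512x3 uint8, red, green, blue; 384x512 float32, m along the optical axis (not along the pixel's ray), 0 where there is no reading.
- env.camera_info(name): a dict with "camera_matrix" (3x3 intrinsics, pixels), "origin" and "orientation" of the camera in the world. Camera axes: x right, y down, z forward; pixel columns grow to the right and rows downward; lengths in m; the calibration is good to about 2 mm. A picture is of the moment at which its call begins. camera_info takes no time and is no camera call.
- env.sign_off(): hands the job in; it is judged then, once.
The state is a dict: "time_s": time; "qpos": joint angles; "joint_velocities": joint speeds; "effort": joint torques, N m; "tool_pos": TCP position; "tool_rot": TCP orientation; "force": force on the tool from outside, world axes, zero at the start; "wrist_torque": the same for the moment, N m; "grip_width": finger opening in m; "grasp_force": force on a finger pad.
Only numpy, scipy, OpenCV 4.12 (cv2) and the standard library are available. Lean on these libraries where they do the work, as an engineer would, in place of code of your own. Each camera call takes 0.05 s, during which the arm holds its last target. There are 200 camera calls.

### The job

A screwdriver has fallen into the flat grey cable housing on the bench, and it is longer than the hand opening in the housing's cover. Reach in, tilt it and bring it out through the opening one end first, then finish with it still in the gripper, held still with its whole length at least 5 cm above the cover. Leave the small things around the housing where they are.

Things in the scene. Friction and masses are not known exactly. Their poses are not given: they have to be found in the camera images.
- screwdriver: flat-blade screwdriver, 180 mm long, 50-105 g, loose on the housing floor, both ends hidden under the cover. Long axis = own y; origin on its underside, centre line at z = 11 mm. Thick handle (24 wide, 22 mm high) from y = +10 to +94 mm (butt), 6 mm shaft from +10 to the blade tip at -86 mm. Balances at y = +45 mm. Handle points roughly along the housing's +x; grasp it across (own x).
- driver_butt (a point): centre of the screwdriver's handle end (on its centre line)
- driver_tip (a point): the end of the screwdriver's blade (on its centre line)
- housing: flat grey metal cable housing, fixed, 300 (own x, roughly away from the robot) x 166 (own y) x 54 mm high; origin under its centre. Sheet 4 mm: floor top at z = 4, cover underside 50, cover top 54 mm; inside 292 x 158 mm. One opening with black edging in mid-cover: own x -62 to +62, own y -55 to +55 mm. A cable gland sticks 18 mm out of the far end.
- vial: bystander: small brown vial with a screw cap, 23 mm diameter, 38 mm high, standing right of the housing; origin under its centre
- timer: bystander: flat lab timer, 58 x 64 x 18 mm, right of the housing; origin under its centre
- pad: bystander: square pad of notes, 76 x 76 x 13 mm, left of the housing; origin under its centre
- marker: bystander: marker pen, 16 x 139 x 16 mm, lying left of the housing; origin under its centre, long axis own y
- fuse_carton: bystander: small closed carton, 49 x 62 x 48 mm, beyond the housing's far end; origin under its centre

How it is judged:
By the outcome, as a careful person would: the job done as asked, in the order asked, and still so for the second after the job is handed in, while the arm keeps its last pose, push and grip.
It also fails if it takes over 35 s, if anything falls off the work surface, if the arm or the gripper's body presses on something with over 40 N, if the wrist force passes 120 N, or if a joint passes its speed limit or range.

## Working session

There is one attempt and no reset: what is moved stays moved. The work goes in short steps, Python scripts to look and compute and a tool call to move; the robot and the scene stay as the last step left them, time stands still between calls to the robot, and variables do not carry over. Pictures are saved under pics/ and viewed, at most 10 in all, crops included, and the job is handed in when it is done.

Besides the shell and the picture viewer there is one more tool, called after "Call:" as name(argument=value, ...), one argument or row to a line, values as JSON. jog_arm: Moves the arm, as the interface text tells. Shifts and turns lie within -1 to 1; 1 stands for 0.1 m of shift or 180 degrees of turn. Its arguments: {"type":"object","properties":{"motion":{"type":"array","items":{"type":"array","items":{"type":"array","items":{"type":"number"}}}},"grip_force":{"type":"number"}},"required":["motion"]}

```bash
mkdir -p pics; ls; python3 - <<'E'
from cell import env
import cv2,numpy as np
o=env.get_obs();print({k:np.round(v,3).tolist() for k,v in o.items()})
for n in("scene","top"):
    p,d=env.read_camera(n);cv2.imwrite(f"pics/{n}0.png",p[...,::-1]);np.save(f"{n}0.npy",d)
    print(n,env.camera_info(n))
E
```

```text
pics
{'time_s': 0.0, 'qpos': [67.615, 18.44, -4.016, 83.173, 1.293, 78.539, -3.259], 'joint_velocities': [0.028, -0.094, 0.064, 0.014, -0.078, 0.005, -0.002], 'effort': [-0.0, -49.128, -0.404, -31.253, -0.064, 0.044, 0.0], 'tool_pos': [0.256, -0.597, 0.235], 'tool_rot': [-179.894, 0.003, 23.195], 'force': [0.086, 0.003, -0.012], 'wrist_torque': [-0.074, -0.013, 0.022], 'grasp_force': 0.0, 'grip_width': 0.087}
scene {'camera_matrix': array([[377.31213003,   0.        , 257.34156028],
       [  0.        , 377.31213003, 198.75754561],
       [  0.        ,   0.        ,   1.        ]]), 'origin': array([ 0.17542518, -0.57614869,  0.56220055]), 'orientation': array([-123.26594932,   -0.50037663,  -34.04666215])}
top {'camera_matrix': array([[432.69681327,   0.        , 252.6034387 ],
       [  0.        , 432.69681327, 188.19147269],
       [  0.        ,   0.        ,   1.        ]]), 'origin': array([0.39026862, 0.07324933, 1.12024969]), 'orientation': array([-1.68309847e+02,  1.34529321e-02, -8.75635520e+01])}
```

View pics/top0.png

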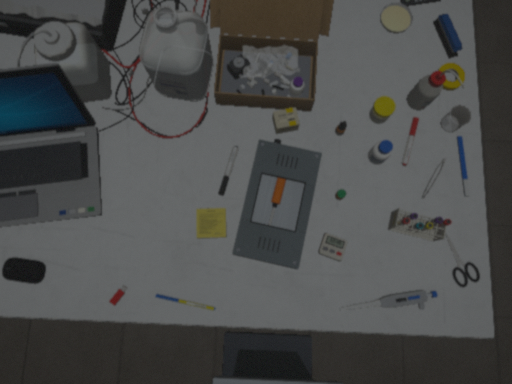

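View pics/scene0.png

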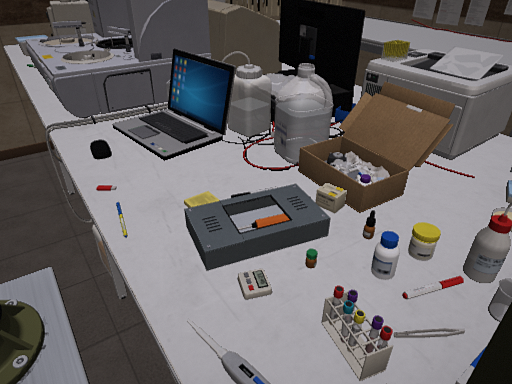

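The top view shows the housing at about (278,205), with the opening around (278,202). The orange handle is at (279,190) and the shaft starts near (274,206). I'll enlarge that area.

```bash
python3 - <<'E'
import cv2
a=cv2.imread("pics/top0.png")[130:280,190:360]
b=cv2.imread("pics/scene0.png")[180:270,180:335]
cv2.imwrite("pics/c1.png",cv2.resize(a,None,fx=4,fy=4,interpolation=cv2.INTER_CUBIC))
cv2.imwrite("pics/c2.png",cv2.resize(b,None,fx=5,fy=5,interpolation=cv2.INTER_CUBIC))
E
```

```text
(no output)
```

View pics/c1.png

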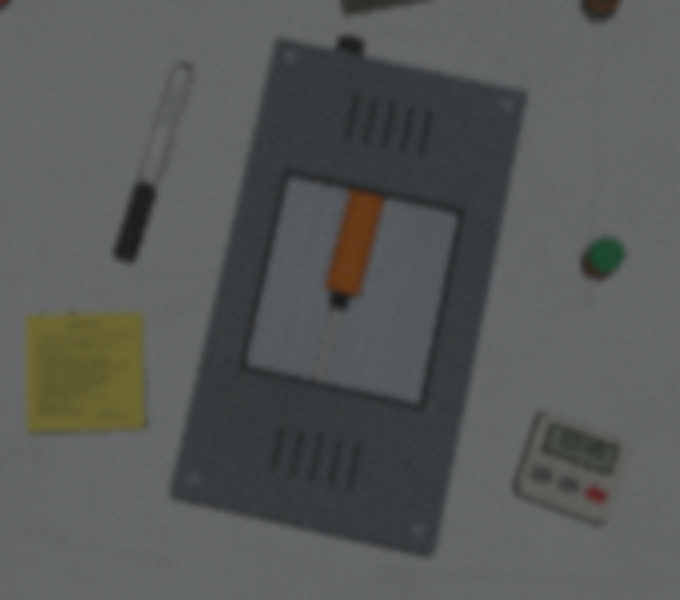

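View pics/c2.png

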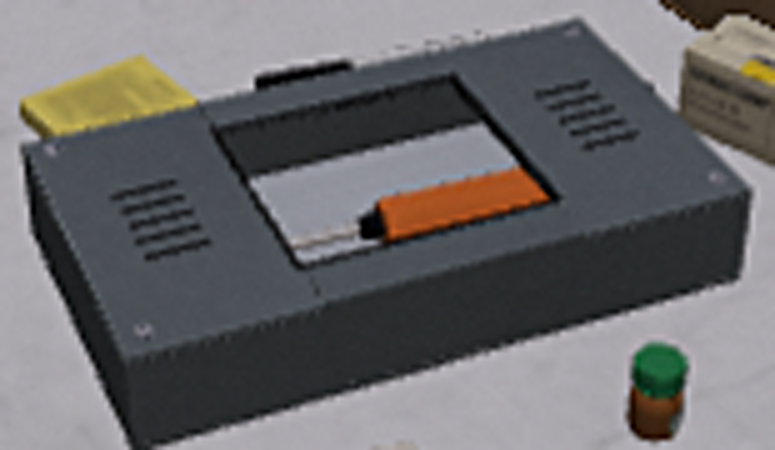

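Corners read from the enlarged top crop (4x, offset 190,130):
- **Cover:** (278,40), (527,92), (434,555), (171,497).
- **Opening:** (287,174), (461,212), (421,406), (244,367).
- **Screwdriver:** handle axis from (366,192) to (345,293), collar end at (338,308), shaft to (316,380).

The scene crop shows the handle lying to the right of the opening's centre line.

```bash
cat > h.py <<'E'
import numpy as np
from scipy.spatial.transform import Rotation as R
from cell import env
def ray(n,u,v,z):
    c=env.camera_info(n);K=c["camera_matrix"];o=np.array(c["origin"])
    d=R.from_euler('xyz',c["orientation"],degrees=True).apply(np.linalg.inv(K)@[u,v,1])
    return o+d*(z-o[2])/d[2]
def top(p,z): return ray("top",190+(p[0]+.5)/4-.5,130+(p[1]+.5)/4-.5,z)
def scn(p,z): return ray("scene",180+(p[0]+.5)/5-.5,180+(p[1]+.5)/5-.5,z)
def rel(T,Q,row=None):
    "move from commanded pose T=(pos,rpy) to Q in jog units"
    a=R.from_euler('xyz',T[1],degrees=True);b=R.from_euler('xyz',Q[1],degrees=True)
    return np.round(np.r_[a.inv().apply(np.subtract(Q[0],T[0]))/.1,(a.inv()*b).as_rotvec()/np.pi],3)
E
python3 - <<'E'
from h import *
f=lambda L,g,z:np.array([g(p,z) for p in L])
C=f([(278,40),(527,92),(434,555),(171,497)],top,.054)
O=f([(287,174),(461,212),(421,406),(244,367)],top,.054)
print(C.round(4),C.mean(0).round(4));print(O.round(4),O.mean(0).round(4))
ax=(C[0]+C[1]-C[2]-C[3])[:2]; print("len",np.linalg.norm(ax)/2,"yaw",np.degrees(np.arctan2(ax[1],ax[0])))
ax=(O[0]+O[1]-O[2]-O[3])[:2]; print("len",np.linalg.norm(ax)/2,"yaw",np.degrees(np.arctan2(ax[1],ax[0])))
S=f([(22,148),(582,18),(750,190),(130,355)],scn,.054);print("scene corners",S.round(4),S.mean(0))
# driver
for nm,g,L in(("top",top,[(366,192),(345,293),(338,308),(316,380)]),("scn",scn,[(545,180),(385,220),(365,228),(300,245)])):
    print(nm,f(L,g,.015).round(4).tolist())
D=f([(366,192),(345,293),(338,308),(316,380)],top,.02)
d=D[0]-D[3];print("drv yaw",np.degrees(np.arctan2(d[1],d[0])))
E
```

```text
[[ 0.739   0.0715  0.054 ]
 [ 0.711  -0.0891  0.054 ]
 [ 0.4171 -0.0358  0.054 ]
 [ 0.4451  0.1252  0.054 ]] [0.5781 0.018  0.054 ]
[[ 0.6506  0.0623  0.054 ]
 [ 0.6306 -0.0483  0.054 ]
 [ 0.5071 -0.0259  0.054 ]
 [ 0.5266  0.0842  0.054 ]] [0.5787 0.0181 0.054 ]
len 0.2987752686180149 yaw -10.31377628218864
len 0.12571088042149983 yaw -10.149780309046092
scene corners [[ 0.4437  0.1208  0.054 ]
 [ 0.7393  0.0693  0.054 ]
 [ 0.7071 -0.0926  0.054 ]
 [ 0.4179 -0.0379  0.054 ]] [0.57701705 0.01487757 0.054     ]
top [[0.6502, 0.0097, 0.015], [0.5825, 0.0214, 0.015], [0.5725, 0.0256, 0.015], [0.5252, 0.0381, 0.015]]
scn [[0.6686, 0.0067, 0.015], [0.584, 0.0231, 0.015], [0.5725, 0.0231, 0.015], [0.5396, 0.029, 0.015]]
drv yaw -12.805506727806334
```

Call:
jog_arm(
  motion=[
    [[0.35,-0.35,0,0,0,0.047,0.5],[0.7,-0.7,0,0,0,0.094,0.5],[1,-1,0,0,0,0.14,0.5],[1,-1,0,0,0,0.185,0.5],[1,-1,0,0,0,0.196,0.5]],
  ],
  grip_force=40,
)

```text
time_s: 0.6
tool_pos: [0.3095, -0.4644, 0.2365]
tool_rot: [-180.0, 0.0, -12.1]
force: [-0.9, -1.1, 0.6]
grip_width: 0.0548
grasp_force: 0.0
```

Call:
jog_arm(
  motion=[
    [[0.2,-0.45,0,0,0,0,0.5],[0.4,-0.9,0,0,0,0,0.5],[0.4,-0.9,0,0,0,0,0.5]],
  ],
)

```text
time_s: 0.9
tool_pos: [0.3719, -0.3795, 0.2365]
tool_rot: [-179.8, -0.1, -11.4]
force: [0.1, -0.0, -0.0]
grip_width: 0.044
grasp_force: 0.0
```

Call:
jog_arm(
  motion=[
    [[0.2,-0.45,0,0,0,0,0.5],[0.4,-0.9,0,0,0,0,0.5],[0.4,-0.9,0,0,0,0,0.5]],
  ],
)

```text
time_s: 1.2
tool_pos: [0.4291, -0.2995, 0.2365]
tool_rot: [-179.8, -0.1, -11.4]
force: [0.3, 0.0, -0.0]
grip_width: 0.0441
grasp_force: 0.0
```

Call:
jog_arm(
  motion=[
    [[0.2,-0.45,0,0,0,0,0.5],[0.4,-0.9,0,0,0,0,0.5],[0.4,-0.9,0,0,0,0,0.5]],
  ],
)

```text
time_s: 1.5
tool_pos: [0.4863, -0.2195, 0.2365]
tool_rot: [-179.8, -0.1, -11.4]
force: [0.4, 0.3, -0.1]
grip_width: 0.0438
grasp_force: 0.0
```

Call:
jog_arm(
  motion=[
    [[0.2,-0.45,0,0,0,0,0.5],[0.4,-0.9,0,0,0,0,0.5],[0.4,-0.9,0,0,0,0,0.5]],
  ],
)

```text
time_s: 1.8
tool_pos: [0.5435, -0.1395, 0.2364]
tool_rot: [-179.7, -0.1, -11.4]
force: [-0.5, 0.6, 0.1]
grip_width: 0.0438
grasp_force: 0.0
```

Call:
jog_arm(
  motion=[
    [[0.17,-0.45,0,0,0,0,0.5],[0.34,-0.9,0,0,0,0,0.5],[0.34,-0.9,0,0,0,0,0.5]],
  ],
)

```text
time_s: 2.1
tool_pos: [0.5944, -0.0583, 0.2362]
tool_rot: [-179.7, 0.0, -11.4]
force: [-0.3, 0.2, 0.4]
grip_width: 0.0437
grasp_force: 0.0
```

Call:
jog_arm(
  motion=[
    [[0.01,-0.4,0,0,0,0,0.5],[0.02,-0.75,0,0,0,0,0.5],[0.02,-0.75,0.5,0,0,0,0.5],[0.02,-0.75,1.0,0,0,0,0.5],[0.02,-0.75,1.0,0,0,0,0.5]],
  ],
)

```text
time_s: 2.6
tool_pos: [0.6043, 0.0052, 0.129]
tool_rot: [179.8, 0.8, -12.0]
force: [-0.8, -0.9, -0.7]
grip_width: 0.0436
grasp_force: 0.0
```

Call:
jog_arm(
  motion=[
    [[0,0,0.17,0,0,0,0.5],[0,0,0.3,0,0,0,0.5],[0,0,0.3,0,0,0,0.5]],
  ],
)

```text
time_s: 2.9
tool_pos: [0.6095, 0.0054, 0.1062]
tool_rot: [180.0, 0.1, -12.1]
force: [0.2, -0.5, -0.8]
grip_width: 0.0436
grasp_force: 0.0
```

```bash
python3 - <<'E'
from h import *
import cv2
p,d=env.read_camera("scene");q,d=env.read_camera("top")
a=cv2.resize(p[130:270,180:335,::-1],None,fx=4,fy=4,interpolation=cv2.INTER_CUBIC)
b=cv2.resize(q[150:270,230:275+50,::-1],(0,0),fx=2,fy=2)
im=np.zeros((600,800,3),np.uint8);im[:560,:620]=a;im[:240,620:800]=b[:,:180]
cv2.imwrite("pics/d1.png",im)
o=env.get_obs();print(o["tool_pos"],o["tool_rot"],o["qpos"])
E
```

```text
[0.61064036 0.00582319 0.10772829] [-1.79994673e+02 -6.36158745e-02 -1.21038430e+01] [  20.27467685   21.4067266   -28.38876517   96.87787448   11.1059801
   64.45448245 -113.36655295]
```

View pics/d1.png

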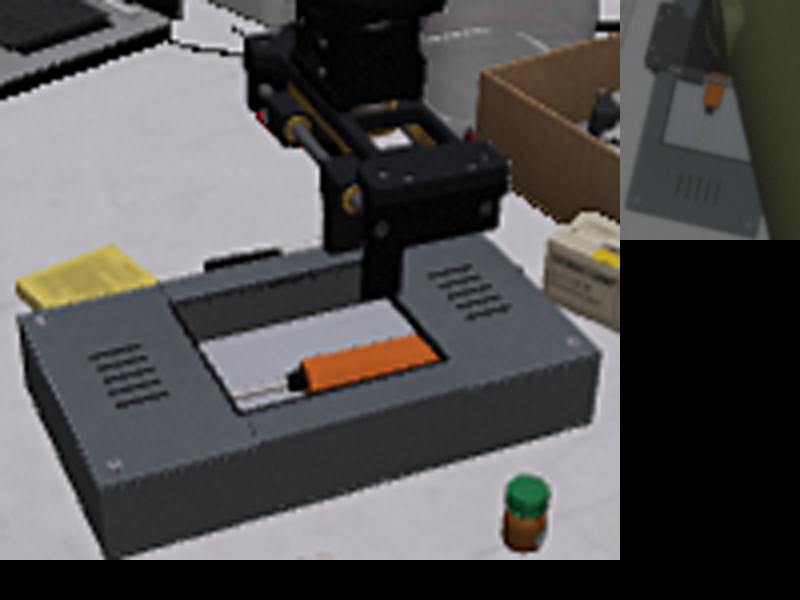

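The scene crop shows the fingers above the opening's far half and the handle still lying untouched. The tool needs to move about 11 mm further left. I'll correct that while going down halfway.

Call:
jog_arm(
  motion=[
    [[-0.02,-0.11,0,0,0,0,0.5],[-0.02,-0.11,0.25,0,0,0,0.5],[-0.02,-0.11,0.5,0,0,0,0.5],[-0.02,-0.11,0.5,0,0,0,0.5],[-0.02,-0.11,0.5,0,0,0,0.5]],
  ],
)

```text
time_s: 3.5
tool_pos: [0.6107, 0.0181, 0.0574]
tool_rot: [-180.0, -0.0, -12.0]
force: [0.3, 0.1, 0.9]
grip_width: 0.0433
grasp_force: 0.0
```

```bash
python3 - <<'E'
from h import *
import cv2
p,d=env.read_camera("scene")
cv2.imwrite("pics/d2.png",cv2.resize(p[190:250,210:300,::-1],None,fx=7,fy=7,interpolation=cv2.INTER_CUBIC))
o=env.get_obs();print(o["tool_pos"],o["tool_rot"],o["force"])
E
```

```text
[0.61146636 0.01797973 0.0581339 ] [-1.79961232e+02 -1.16281838e-01 -1.20590607e+01] [ 0.6434939  -0.33363232 -0.99842808]
```

View pics/d2.png

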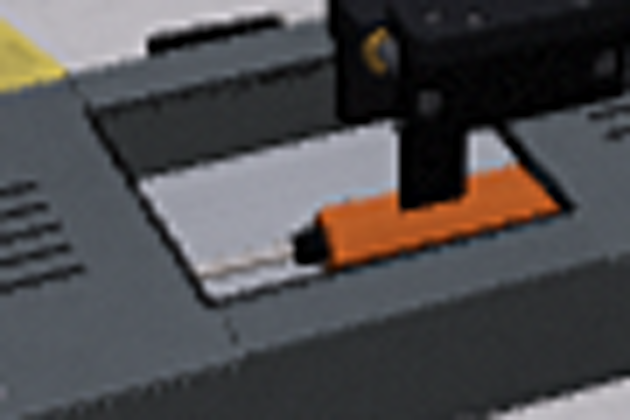

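The fingers now straddle the handle in mid-length, with room to both opening edges. I'll descend to TCP z ≈ 0.021.

Call:
jog_arm(
  motion=[
    [[0,0.01,0.15,0,0,0,0.5],[0,0.01,0.27,0,0,0,0.5],[0,0.01,0.36,0,0,0,0.5],[0,0.01,0.36,0,0,0,0.5],[0,0.01,0.36,0,0,0,0.5]],
  ],
)

```text
time_s: 4.05
tool_pos: [0.6099, 0.0164, 0.0199]
tool_rot: [180.0, 0.1, -12.1]
force: [0.7, 0.5, -1.1]
grip_width: 0.044
grasp_force: 0.0
```

Now I'll close.

Call:
jog_arm(
  motion=[
    [[0,0,0,0,0,0,0.7],[0,0,0,0,0,0,0.85],[0,0,0,0,0,0,1],[0,0,0,0,0,0,1],[0,0,0,0,0,0,1]],
  ],
)

```text
time_s: 4.55
tool_pos: [0.6103, 0.0163, 0.0207]
tool_rot: [180.0, -0.0, -12.1]
force: [-0.2, -0.4, 0.4]
grip_width: 0.0225
grasp_force: 40.0
```

Call:
jog_arm(
  motion=[
    [[0,0,0,0,0,0,1],[0,0,0,0,0,0,1],[0,0,0,0,0,0,1]],
  ],
)

```text
time_s: 4.85
tool_pos: [0.6103, 0.0163, 0.0206]
tool_rot: [180.0, -0.0, -12.1]
force: [-0.8, 0.1, 1.5]
grip_width: 0.0223
grasp_force: 40.0
```

Call:
jog_arm(
  motion=[
    [[0,0,-0.05,0,0,0,1],[-0.08,0,-0.06,0,0,0,1],[-0.16,0,-0.06,0,0,0,1],[-0.25,0,-0.06,0,0,0,1],[-0.33,0,-0.06,0,0,0,1]],
  ],
)

```text
time_s: 5.35
tool_pos: [0.5766, 0.0235, 0.0263]
tool_rot: [180.0, 0.0, -12.1]
force: [-1.0, -0.7, -1.7]
grip_width: 0.0224
grasp_force: 40.0
```

Call:
jog_arm(
  motion=[
    [[0,0,0,0,0,0,1],[0,0,0,0,0,0,1]],
  ],
)

```text
time_s: 5.55
tool_pos: [0.5779, 0.0232, 0.0266]
tool_rot: [180.0, -0.0, -12.1]
force: [0.5, -0.5, -0.3]
grip_width: 0.0224
grasp_force: 40.0
```

```bash
python3 - <<'E'
from h import *
import cv2
p,d=env.read_camera("scene")
cv2.imwrite("pics/d3.png",cv2.resize(p[180:270,180:310,::-1],None,fx=6,fy=6,interpolation=cv2.INTER_CUBIC))
o=env.get_obs();print(o["tool_pos"],o["tool_rot"],o["force"],o["grip_width"],o["wrist_torque"])
E
```

```text
[0.57822745 0.02311094 0.02669966] [ 1.79995862e+02 -4.00999109e-02 -1.20890021e+01] [-0.78732281  0.14657853 -1.36962956] 0.022377079828690128 [ 0.03425032  0.00854218 -0.0030406 ]
```

View pics/d3.png

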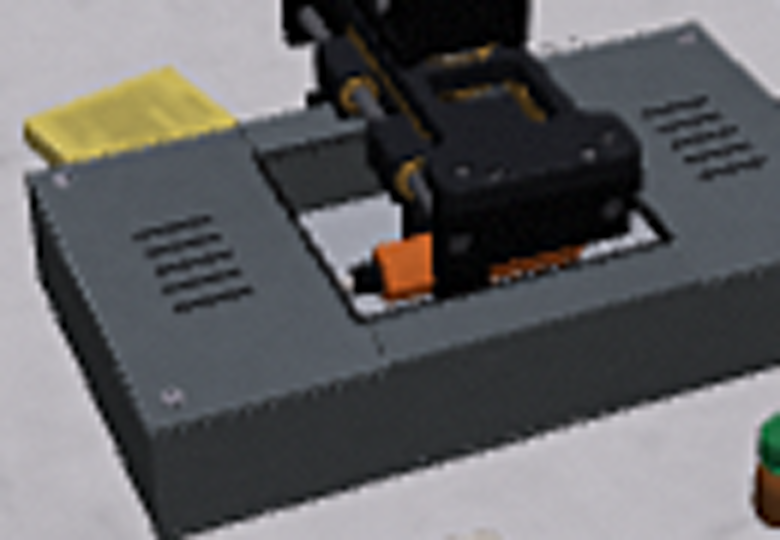

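The handle is gripped and has slid back. Its butt is now inside the opening at about (580,250), with floor visible between it and the far edge at (660,232). I'll start tilting, roughly about the blade tip, with the handle rising.

Call:
jog_arm(
  motion=[
    [[0.015,0,-0.07,0,0.017,0,1],[0.025,0,-0.14,0,0.033,0,1],[0.03,0,-0.21,0,0.05,0,1],[0.04,0,-0.28,0,0.067,0,1],[0.04,0,-0.35,0,0.083,0,1]],
  ],
)

```text
time_s: 6.1
tool_pos: [0.5823, 0.0223, 0.0621]
tool_rot: [-180.0, -15.1, -12.1]
force: [0.8, -0.8, -1.0]
grip_width: 0.0222
grasp_force: 40.0
```

```bash
python3 - <<'E'
from h import *
import cv2
p,d=env.read_camera("scene")
cv2.imwrite("pics/d4.png",cv2.resize(p[150:270,180:320,::-1],None,fx=5,fy=5,interpolation=cv2.INTER_CUBIC))
o=env.get_obs();print(o["tool_pos"],o["tool_rot"],o["force"],o["grip_width"],o["wrist_torque"],o["qpos"])
E
```

```text
[0.58142008 0.02291478 0.06256569] [179.97269657 -15.17038829 -12.02453565] [-1.61943253 -0.31920852 -0.6883558 ] 0.022552832616721086 [0.13185318 0.52136569 0.01689235] [  18.2940942    11.73620052  -28.38082332  115.84609275   16.90764193
   40.70623382 -122.51982026]
```

View pics/d4.png

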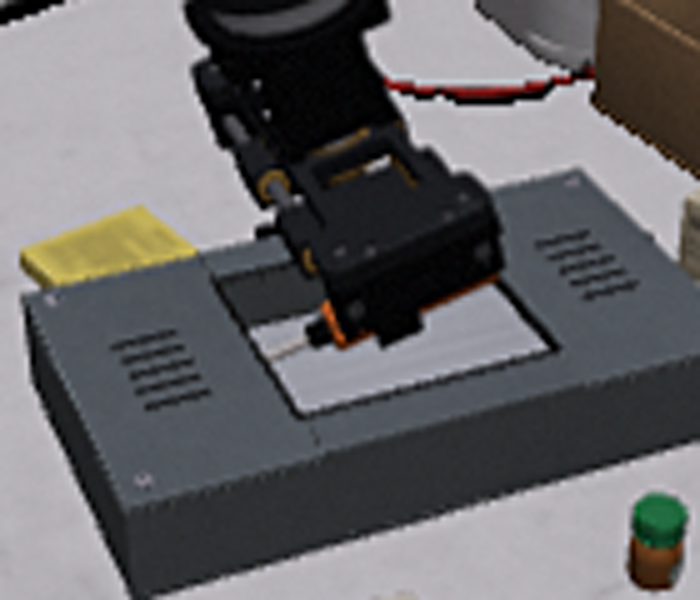

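The driver is tilted 15° with its butt now above the cover. The shaft runs under the near edge at about (270,355), about as computed. I'll pull it out along its own axis, tilting a little more.

Call:
jog_arm(
  motion=[
    [[0.1,0,0,0,0,0,1],[0.2,0,0,0,0,0,1],[0.3,0,0,0,0.01,0,1],[0.3,0,0,0,0.02,0,1],[0.3,0,0,0,0.028,0,1]],
  ],
)

```text
time_s: 6.65
tool_pos: [0.6114, 0.0161, 0.069]
tool_rot: [-180.0, -20.1, -12.1]
force: [-0.2, -0.5, -1.5]
grip_width: 0.0221
grasp_force: 40.0
```

```bash
python3 - <<'E'
from h import *
o=env.get_obs();print(o["tool_pos"],o["tool_rot"],o["force"],o["grip_width"],o["wrist_torque"],o["qpos"])
E
```

```text
[0.61135583 0.01609354 0.06902037] [-179.9531794   -20.05809804  -12.14598826] [-0.21638754 -0.5420334  -1.50293834] 0.022061612209605133 [ 0.18596568  0.52119887 -0.01786741] [  17.13928542   12.00519461  -27.03248079  115.78858033   21.12935884
   36.28807891 -125.84878818]
```

Call:
jog_arm(
  motion=[
    [[0.12,0,0,0,0,0,1],[0.24,0,0,0,0,0,1],[0.36,0,0,0,0,0,1],[0.5,0,0,0,0,0,1],[0.5,0,0,0,0,0,1]],
  ],
)

```text
time_s: 7.15
tool_pos: [0.6596, 0.0055, 0.0881]
tool_rot: [-179.9, -20.2, -12.2]
force: [0.1, 0.2, -0.2]
grip_width: 0.0222
grasp_force: 40.0
```

```bash
python3 - <<'E'
from h import *
import cv2
p,d=env.read_camera("scene")
cv2.imwrite("pics/d5.png",cv2.resize(p[130:270,180:340,::-1],None,fx=4,fy=4,interpolation=cv2.INTER_CUBIC))
o=env.get_obs();print(o["tool_pos"],o["tool_rot"],o["force"],o["grip_width"],o["wrist_torque"],o["qpos"])
E
```

```text
[0.65793746 0.00591246 0.08704512] [-179.94241942  -20.04977501  -12.18350769] [ 0.40975039 -0.28046587 -1.53103382] 0.02232613238013041 [ 0.12195504  0.54172466 -0.00465961] [  17.38369967   15.79228549  -26.4470958   108.89611904   21.3078741
   39.55918018 -123.65706667]
```

View pics/d5.png

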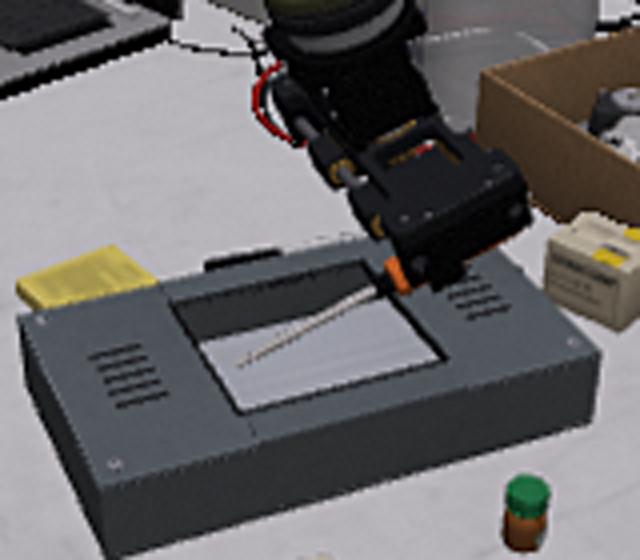

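The whole shaft is now visible in the opening, with the tip at (240,365) clear of the near edge. I'll lift straight up, which in tool axes is x·0.34, z·−0.94.

Call:
jog_arm(
  motion=[
    [[0.05,0,-0.14,0,0,0,1],[0.1,0,-0.28,0,0,0,1],[0.16,0,-0.44,0,0,0,1],[0.22,0,-0.6,0,0,0,1],[0.27,0,-0.75,0,0,0,1]],
  ],
)

```text
time_s: 7.7
tool_pos: [0.6562, 0.0068, 0.1687]
tool_rot: [-180.0, -20.1, -12.1]
force: [0.3, -0.5, -1.0]
grip_width: 0.0224
grasp_force: 40.0
```

Call:
jog_arm(
  motion=[
    [[0.06,0,-0.16,0,0,0,1],[0.13,0,-0.35,0,0,0,1],[0.19,0,-0.52,0,0,0,1],[0.24,0,-0.65,0,0,0,1],[0.24,0,-0.65,0,0,0,1]],
  ],
)

```text
time_s: 8.2
tool_pos: [0.6576, 0.0068, 0.239]
tool_rot: [-180.0, -20.3, -12.1]
force: [0.3, -0.5, 0.1]
grip_width: 0.0219
grasp_force: 40.0
```

Call:
jog_arm(
  motion=[
    [[0,0,0,0,0,0,1],[0,0,0,0,0,0,1],[0,0,0,0,0,0,1],[0,0,0,0,0,0,1],[0,0,0,0,0,0,1]],
  ],
)

```text
time_s: 8.7
tool_pos: [0.656, 0.0065, 0.2347]
tool_rot: [180.0, -19.9, -12.1]
force: [0.2, 0.1, -0.1]
grip_width: 0.0222
grasp_force: 40.0
```

```bash
python3 - <<'E'
from h import *
import cv2
p,d=env.read_camera("scene");q,_=env.read_camera("top")
im=np.hstack([p[60:300,120:400],q[60:300,190:390]])[...,::-1]
cv2.imwrite("pics/d6.png",cv2.resize(im,None,fx=1.65,fy=1.65,interpolation=cv2.INTER_CUBIC))
o=env.get_obs();print(o["tool_pos"],o["tool_rot"],o["force"],o["grip_width"],o["wrist_torque"],o["joint_velocities"])
E
```

```text
[0.65616554 0.00651244 0.23505704] [179.99543109 -19.95425112 -12.08126046] [ 0.25016705  0.99591316 -1.68855255] 0.02193612511396294 [0.14701436 0.4791599  0.0213863 ] [ 0.05854394 -0.20162599  0.10259384 -0.15442529 -0.0368789  -0.14499477
  0.00318829]
```

View pics/d6.png

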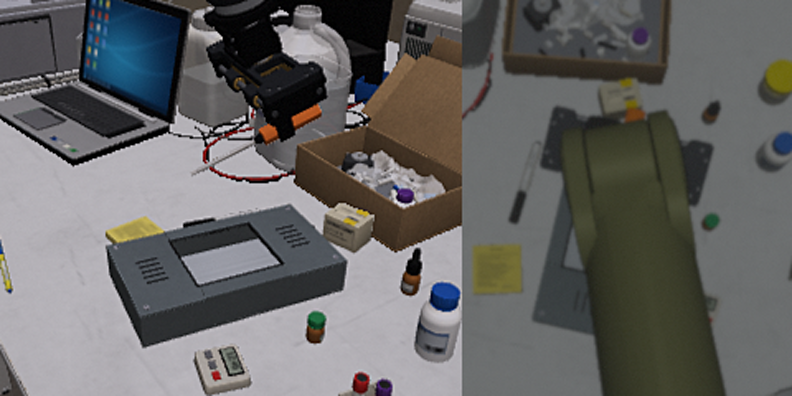

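The picture shows the screwdriver held well above the housing, with its tip at (195,173) at z ≈ 0.18 m. The housing is empty and the small things haven't moved, so I'm handing in.

```bash
python3 -c "
from cell import env
print(env.sign_off())"
```

```text
the job is handed in; nothing more can be done
None
```

The screwdriver came out through the opening handle first and is held still in the gripper, its lowest point about 13 cm above the cover; the small things around the housing look unmoved, and I handed in at about 9 s (no verdict was returned).

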